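# Fit the foot knob on the tremolo pedal's splined shaft and hold it pressed

### The job

The big aluminium knob of the teal tremolo pedal has toppled over: first stand it upright on the bench, open socket down. Then turn it so that its cross-shaped socket meshes with the pedal's splined push shaft, slide it fully home and press the sprung shaft well down with it (6 mm of travel). Finish while still holding the knob pressed down, and leave the pick box, tweezer and screwdriver where they lie.

Things in the scene. Friction and masses are not known exactly. Their poses are not given: they have to be found in the camera images.
- knob_center (a point): centre of the loose bare aluminium knob, half-way up on its axis: a twelve-sided prism 42 mm across flats, 54 mm tall, 90 to 180 g. z runs along the axis from the open socket end to the closed top; x and y run along the socket's arms and through the middles of flats (one every 30 degrees). At the start it lies on a flat on the bench, z axis level, centre 21 mm up
- knob_mouth (a point): centre of the knob's underside, the socket's mouth, 27 mm below knob_center along the axis; same axes. The socket is a cross with slots 8 mm wide, arms reaching 16 mm from the axis, 20 mm deep; a dark engraved cross on the closed top lies over its arms
- shaft_tip (a point): top centre of the steel shaft on the teal pedal: a cross of four splines 6 mm wide, reaching 10 mm from the axis, 24 mm tall, rounded on top. x, y along the splines, z up; any of the four ways round fits. The unpressed tip is 112 mm above the bench, 32 mm above the pedal's flat top. Home: the socket's roof rests on the tip, so the underside is 20 mm below it
- plunger (a joint): how far the sprung shaft is pressed straight down, in m: 0 up, 0.006 at its bottom stop. It takes 4 N to start it, 7 N at 3 mm, 10 N at the stop.
- shaft (a joint): turn of the splined shaft about its vertical axis in rad, counter-clockwise from above, 0 when the splines are square to the pedal; limits -2.6 and 2.6; it turns stiffly (0.03 N m) and stays where left
- knob: the same knob; origin and axes as knob_mouth
- board: matte black pedal board, fixed, 160 x 290 mm, with three pedals bolted on; origin at the middle of its underside, z up. The teal pedal is the middle one, 125 x 90 mm, top 80 mm up; its shaft stands 20 mm from the origin along x, its foot switch (12 mm tall) at -42 mm. The side pedals with their small knobs reach 86 mm up
- pick_box: clear plastic pick box with a shut lid, 90 x 60 x 31 mm, origin at the middle of its underside; leave it alone
- tweezer: steel tweezer lying flat, 128 mm long along its x axis, 6 mm high, origin under its middle; leave it alone
- screwdriver: screwdriver lying flat along its x axis, 150 mm long; leave it alone
There are look-alikes about, which are no part of the job. Several things look just like the knob: the one meant starts nearest to the robot's base.

How it is judged:
On the way, in this order (a step that is already met when the one before it is completed fails the run):
1. the knob stands upright on the bench, socket down (angle between knob_center's own z axis and vertical below 0.1 rad and height (world z) of knob_mouth below 0.004 m), for 0.2 s.
2. the knob is meshed with the shaft and fully home (z of knob_mouth in the frame of shaft_tip below -0.018 m and horizontal distance between knob_center and shaft_tip below 0.004 m), for 0.1 s.
At the end, for the whole second after the job is handed in: The knob is upright on the shaft (axis within 0.1 rad of vertical, 4 mm sideways), its underside at least 18 mm below the shaft's tip, and the robot's fingers, still on the knob, keep the sprung shaft pressed down by more than 2.5 mm of its 6 mm (all of step 2 and angle between knob_center's own z axis and vertical below 0.1 rad and value of joint plunger above 0.0025 m and contact force between the fingers and knob above 1 N); the arm keeps its last pose, push and grip.
It fails at once if the pick box is pushed more than 20 mm (distance of pick_box from where it was at the start of the episode above 0.02 m).
It fails at once if the tweezer is pushed more than 20 mm (distance of tweezer from where it was at the start of the episode above 0.02 m).
It fails at once if the screwdriver is pushed more than 20 mm (distance of screwdriver from where it was at the start of the episode above 0.02 m).
It also fails if it takes over 61 s, if anything falls off the work surface, if the arm or the gripper's body presses on something with over 40 N, if the wrist force passes 120 N, or if a joint passes its speed limit or range.

### The arm

A 6-joint arm with a two-finger parallel gripper is mounted at the origin on the work surface. World frame = base frame: x ahead of the robot, y to its left, z up, the work surface at z = 0. Lengths are in m, angles in rad, forces in N, time in s.
With the tool pointing down it reaches from about 0.35 to 0.975 m from the base axis. Payload 4.9 kg.
Tool frame: the origin (TCP) lies at the very end of the fingers, on their centre line; the grasp point (between the pads) lies 19 mm behind it; z points along the fingers, x is the direction in which the jaws open and shut, and the axes are right-handed (so a half turn about z gives the same grasp; the last joint's range is limited). The gripper opens to 85 mm and grips with 20 to 120 N. Pads are 22 mm wide; open, the fingers measure 114 mm over their backs; the gripper's body (76 mm by 85 mm) begins 54 mm behind the grasp point. The pads swing forward as they close: fully open they stand 13 mm farther back than shut.
Start: joints at [1.147, 0.053, 1.613, -0, 1.476, -0.119], TCP at [0.188, 0.596, 0.231] pointing down, gripper open.
Joint ranges: [-3.01, 3.01], [-1.01, 2.22], [0.06, 2.58], [-1.02, 4.17], [0.09, 2.62], [-3.14, 3.14]. Speed limits (rad/s): [2.57, 2.57, 3.14, 3.14, 3.14, 3.14].

### API

Orientations are given as a rotation vector (axis times angle).
In Python, from station import ctrl gives the robot as it stands.
- The arm moves only by the shell command python3 -m handwheel 'ROWS' [OPENING] [FORCE]. ROWS is a JSON object of lists of equal length, an entry for each row: "offset": the shift along the world's x, y, z in units of 40 mm (1.0 is 40 mm), a list of three; "roll": the turn about the world's z in units of 6 degrees (1.0 is 6 degrees). A call has exactly 10 rows; each row is the pose to reach, as a shift and turn from the pose commanded when the call began; what a row does not reach only later rows make up. A row lasts 1/10 s, in which the tool goes at most 50 mm and 8.59 degrees, less where a joint would pass 70% of its speed; a pose out of reach is approached as far as the arm can. A call with a gripper value outside its range is refused whole. OPENING is the finger opening in mm, from 0 to 85.4, set as the call begins (- or left out, the last holds). The fingers move at their own pace and stop on an object; FORCE is the grip in N (left out, the last holds). Time passes only in rows, so rows that repeat a pose let the fingers close, or fill a call up. It gives the time, the measured TCP pose, the force and the opening at its end, in the units of the state.
- ctrl.get_obs(): the state, without advancing time (a new reading comes with each control period).
- ctrl.get_image(name): name is "scene" or "top" or "wrist"; returns a dict with "img" (384x512x3 uint8, red, green, blue), "fx", "fy", "cx", "cy" (pixels), "T" (4x4, takes a point from camera to world coordinates). Camera axes: x right, y down, z forward; pixel columns grow to the right and rows downward; lengths in m; the calibration is good to about 2 mm. A picture is of the moment at which its call begins. There is no depth.
- ctrl.finish_job(): hands the job in, once; it reports no verdict.
The state is a dict: "t": time; "q": joint angles; "dq": joint speeds; "effort": joint torques, N m; "tool_pos": TCP position; "tool_rot": TCP orientation; "contact_force": force on the tool from outside, world axes, zero at the start; "wrist_torque": the same for the moment, N m; "opening": finger opening in m.
Only numpy, scipy, OpenCV 4.12 (cv2) and the standard library are available. Lean on these libraries where they do the work, as an engineer would, in place of code of your own. Each camera call takes 0.05 s, during which the arm holds its last target.

## Working session

There is one attempt and no reset: what is moved stays moved. The work goes in short steps, Python scripts to look and compute and a shell command to move; the robot and the scene stay as the last step left them, time stands still between calls to the robot, and variables do not carry over. Pictures are saved under pics/ and viewed, and the job is handed in when it is done.

```bash
ls; mkdir -p pics; cat > h.py <<'E'
from station import ctrl
import cv2, numpy as np
def snap(name,fn):
    r=ctrl.get_image(name); cv2.imwrite(fn,cv2.cvtColor(r["img"],cv2.COLOR_RGB2BGR))
    np.savez(fn.replace('.png','.npz'),**{k:np.array(v) for k,v in r.items()})
    return r
def load(fn): return np.load(fn.replace('.png','.npz'))
def ray(r,u,v):
    d=np.array([(u-r["cx"])/r["fx"],(v-r["cy"])/r["fy"],1.0]); T=np.array(r["T"]); return T[:3,3],T[:3,:3]@d
def atz(r,u,v,z):
    o,d=ray(r,u,v); return o+d*(z-o[2])/d[2]
def tri(*obs):
    A=np.zeros((3,3));b=np.zeros(3);
    for r,u,v in obs:
        o,d=ray(r,u,v);d=d/np.linalg.norm(d);P=np.eye(3)-np.outer(d,d);A+=P;b+=P@o
    p=np.linalg.solve(A,b)
    return p
def proj(r,p):
    T=np.array(r["T"]);c=T[:3,:3].T@(np.array(p)-T[:3,3]);return np.array([r["fx"]*c[0]/c[2]+r["cx"],r["fy"]*c[1]/c[2]+r["cy"]])
E
python3 - <<'E'
from h import *
for n in ["scene","top","wrist"]:
    r=snap(n,f"pics/{n}0.png"); print(n,r["fx"],r["cx"],r["cy"],np.round(r["T"],3).tolist())
o=ctrl.get_obs();print({k:np.round(v,3) for k,v in o.items()})
E
```

```text
pics
scene 399.60343998619817 261.31373713665704 195.2377779615833 [[0.702, 0.47, -0.535, 1.169], [0.712, -0.483, 0.51, -0.62], [-0.019, -0.739, -0.674, 0.932], [0.0, 0.0, 0.0, 1.0]]
top 348.14149164001043 255.87884259797033 189.37785336575672 [[-0.008, -0.995, 0.1, 0.355], [-1.0, 0.01, 0.018, -0.007], [-0.019, -0.099, -0.995, 1.406], [0.0, 0.0, 0.0, 1.0]]
wrist 330.7936035877427 250.24754688497154 193.73184782928266 [[0.301, 0.907, 0.296, 0.111], [0.954, -0.285, -0.095, 0.62], [-0.002, 0.311, -0.95, 0.373], [0.0, 0.0, 0.0, 1.0]]
{'t': np.float64(0.15), 'q': array([ 1.147,  0.053,  1.614, -0.   ,  1.476, -0.119]), 'dq': array([ 0.001, -0.002, -0.002, -0.002, -0.001, -0.   ]), 'effort': array([ 1.0000e-03, -3.9424e+01, -3.7072e+01, -0.0000e+00,  5.0000e-03,
       -0.0000e+00]), 'tool_pos': array([0.187, 0.596, 0.23 ]), 'tool_rot': array([ 2.532e+00,  1.858e+00, -2.000e-03]), 'contact_force': array([-0.269,  0.384, -0.178]), 'wrist_torque': array([0.032, 0.008, 0.01 ]), 'opening': np.float64(0.086)}
```

View pics/scene0.png

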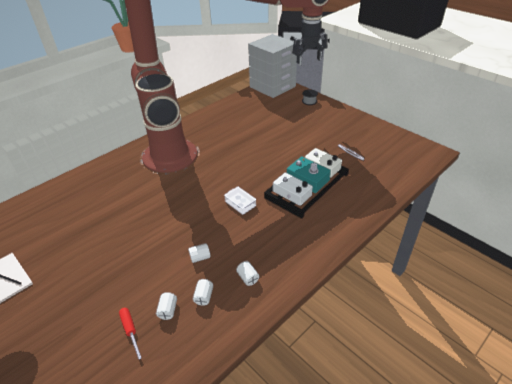

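View pics/top0.png

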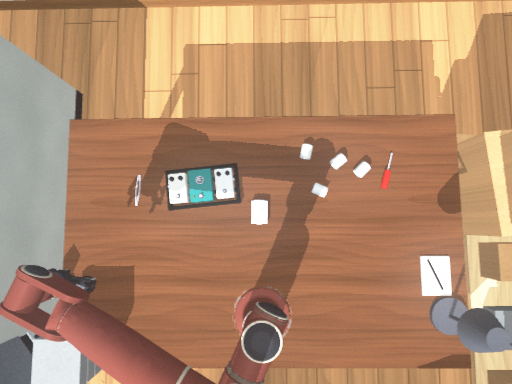

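View pics/wrist0.png

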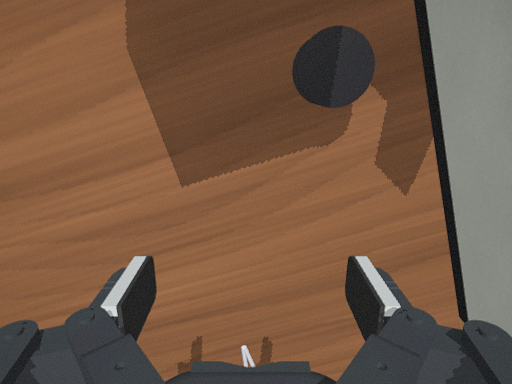

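```bash
python3 - <<'E'
from h import *
r=load("pics/top0.png"); s=load("pics/scene0.png")
for u,v in [(306,151),(339,161),(362,169),(320,190)]:
    p=atz(r,u,v,.03);print((u,v),np.round(p,3),'range',round(float(np.hypot(p[0],p[1])),3),proj(s,p).round())
for n,u,v,z in [('shaft',200,180,.112),('fsw',200,195,.09),('board',202,187,0),('box',259,212,.03),('tw',138,190,0),('sd',388,175,0.01)]:
    print(n,np.round(atz(r,u,v,z),3))
a=r["img"][135:215,285:405]; b=s["img"][230:330,140:280]; c=r["img"][155:225,125:285]; 
f=lambda x,k:cv2.resize(x,None,fx=k,fy=k,interpolation=cv2.INTER_CUBIC)
a=f(a,5);b=f(b,4);c=f(c,4)
for n,x in zip(['cA','cB','cC'],[a,b,c]): cv2.imwrite(f'pics/{n}.png',x[:,:,::-1])
E
```

```text
(306, 151) [ 0.646 -0.184  0.03 ] range 0.671 [247. 271.]
(339, 161) [ 0.603 -0.315  0.03 ] range 0.681 [200. 290.]
(362, 169) [ 0.57  -0.405  0.03 ] range 0.699 [165. 303.]
(320, 190) [ 0.488 -0.236  0.03 ] range 0.542 [197. 250.]
shaft [0.522 0.226 0.112]
fsw [0.468 0.23  0.09 ]
board [0.508 0.238 0.   ]
box [0.403 0.006 0.03 ]
tw [0.498 0.5   0.   ]
sd [ 0.548 -0.513  0.01 ]
```

View pics/cA.png

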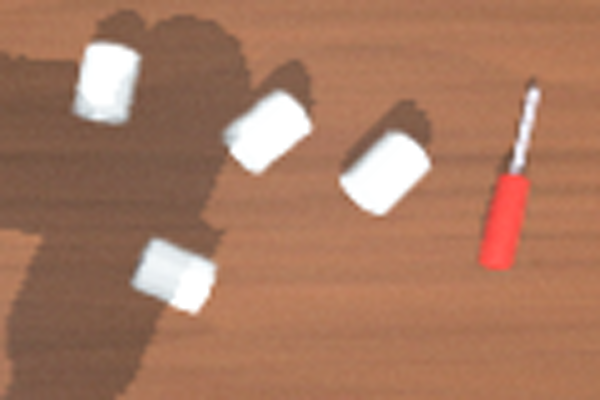

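View pics/cB.png

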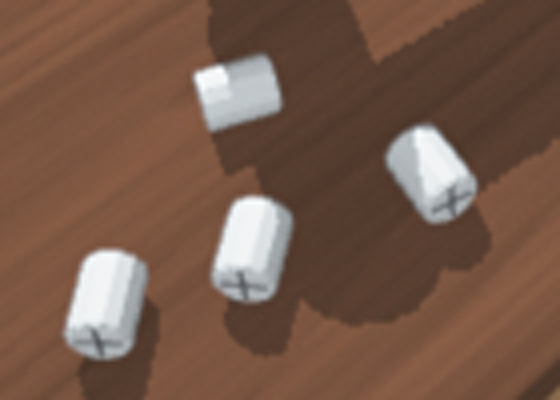

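View pics/cC.png

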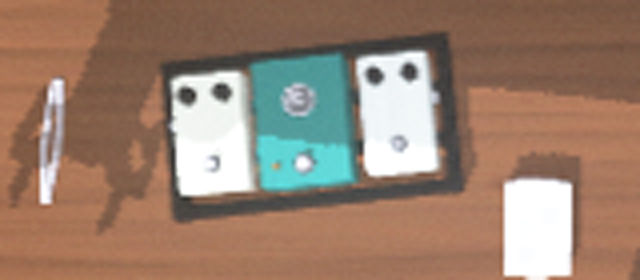

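The top view shows four knob look-alikes. Their pixels and distances from the base are (306,151) at 0.67 m, (339,161) at 0.68 m, (362,169) at 0.70 m and (320,190) at 0.54 m. I choose (320,190), which is (199,253) in the scene view, because it is nearest to the base. In the crop it's a lone prism whose end faces can't be seen. The teal pedal sits between two white ones, with its shaft near (200,180). I'll move over the pedals first and look from there.

```bash
python3 -m handwheel '{"offset":[[0.6,-0.8,0.1],[1.3,-1.7,0.3],[2,-2.6,0.5],[2.7,-3.5,0.6],[3.4,-4.4,0.7],[4.1,-5.3,0.8],[4.7,-6.2,0.9],[5.3,-7.1,1],[5.8,-7.9,1],[6.2,-8.4,1]],"roll":[0,0,0,0,0,0,0,0,0,0]}'
python3 - <<'E'
from h import *
r=snap("wrist","pics/w1.png"); o=ctrl.get_obs();print(o["t"],o["tool_pos"].round(4),o["tool_rot"].round(3))
E
```

```text
t: 1.15
tool_pos: [0.4364, 0.258, 0.2713]
tool_rot: [2.534, 1.856, 0.0]
contact_force: [-0.4, 0.3, 0.3]
opening: 0.0856
1.2 [0.4381 0.2561 0.2711] [ 2.535  1.851 -0.   ]
```

View pics/w1.png

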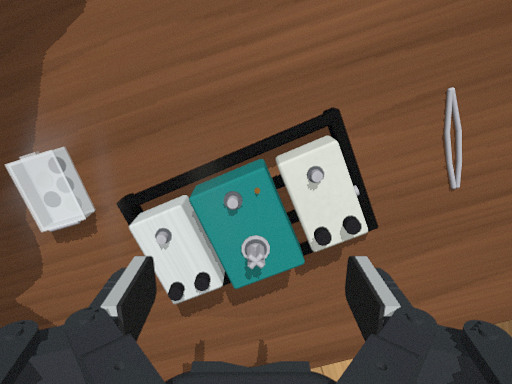

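The picture shows the teal pedal with its foot switch at (233,201) on the robot's side and the shaft at (256,255). The board is an open frame with a low front rail. Next is the knob.

```bash
python3 -m handwheel '{"offset":[[0,-1,0],[0,-2.1,0],[0,-3.3,0],[0,-4.5,0],[0,-5.7,0],[0,-6.9,0],[0,-8.1,0],[0,-9.3,0],[0,-10.4,0],[0,-11.2,0]],"roll":[0,0,0,0,0,0,0,0,0,0]}'
python3 - <<'E'
from h import *
r=snap("wrist","pics/w2.png"); o=ctrl.get_obs();print(o["t"],o["tool_pos"].round(4),o["tool_rot"].round(3))
E
```

```text
t: 2.2
tool_pos: [0.435, -0.1901, 0.271]
tool_rot: [-2.535, -1.856, 0.0]
contact_force: [0.4, -0.6, 0.1]
opening: 0.0855
2.25 [ 0.4348 -0.1933  0.2708] [ 2.536  1.851 -0.004]
```

View pics/w2.png

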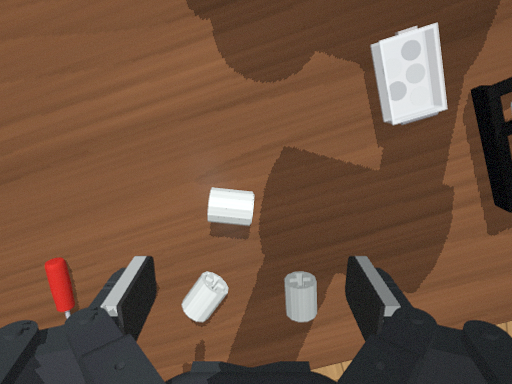

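```bash
python3 - <<'E'
from h import *
r=load("pics/w2.png")
c=cv2.resize(r["img"][170:330,160:340],None,fx=4,fy=4,interpolation=cv2.INTER_CUBIC)
cv2.imwrite('pics/cD.png',c[:,:,::-1])
a=atz(r,209,205,.021);b=atz(r,254,208,.021);print(a,b,np.degrees(np.arctan2(*(b-a)[[1,0]])),np.linalg.norm(b-a))
print(r["T"].round(3))
E
```

```text
[ 0.47957737 -0.25852011  0.021     ] [ 0.50063673 -0.20553814  0.021     ] 68.32308565268026 0.057013907201632824
[[ 0.303  0.906  0.297  0.359]
 [ 0.953 -0.287 -0.094 -0.165]
 [-0.     0.311 -0.95   0.414]
 [ 0.     0.     0.     1.   ]]
```

View pics/cD.png

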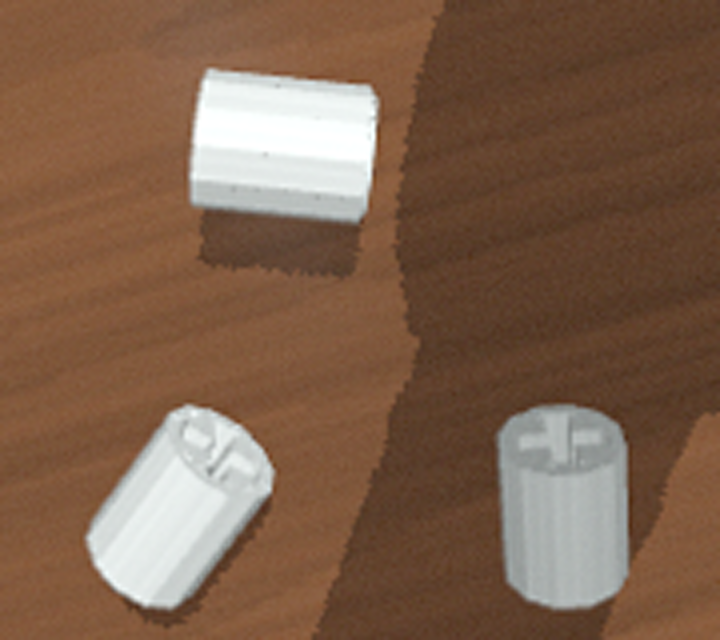

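```bash
python3 -m handwheel '{"offset":[[0.2,0.2,-0.6],[0.4,0.4,-1.2],[0.6,0.6,-1.8],[0.8,0.8,-2.4],[1,1,-3],[1.2,1.2,-3.5],[1.4,1.4,-3.9],[1.5,1.5,-4.2],[1.5,1.5,-4.4],[1.5,1.5,-4.4]],"roll":[0,0,0,0,0,0,0,0,0,0]}'
python3 - <<'E'
from h import *
r=snap("wrist","pics/w3.png"); o=ctrl.get_obs();print(o["t"],o["tool_pos"].round(4),o["tool_rot"].round(3))
E
```

```text
t: 3.25
tool_pos: [0.4947, -0.1275, 0.0941]
tool_rot: [-2.531, -1.858, 0.002]
contact_force: [-0.7, -0.5, 0.3]
opening: 0.0855
3.3 [ 0.4952 -0.1279  0.0951] [-2.533e+00 -1.858e+00  1.000e-03]
```

View pics/w3.png

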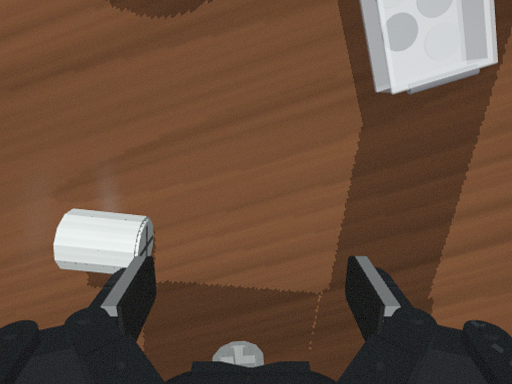

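```bash
python3 - <<'E'
from h import *
r=load("pics/w3.png")
c=cv2.resize(r["img"][195:285,45:165],None,fx=6,fy=6,interpolation=cv2.INTER_CUBIC)
c=cv2.convertScaleAbs(c,alpha=.95)
cv2.imwrite('pics/cE.png',c[:,:,::-1])
E
```

```text
(no output)
```

View pics/cE.png

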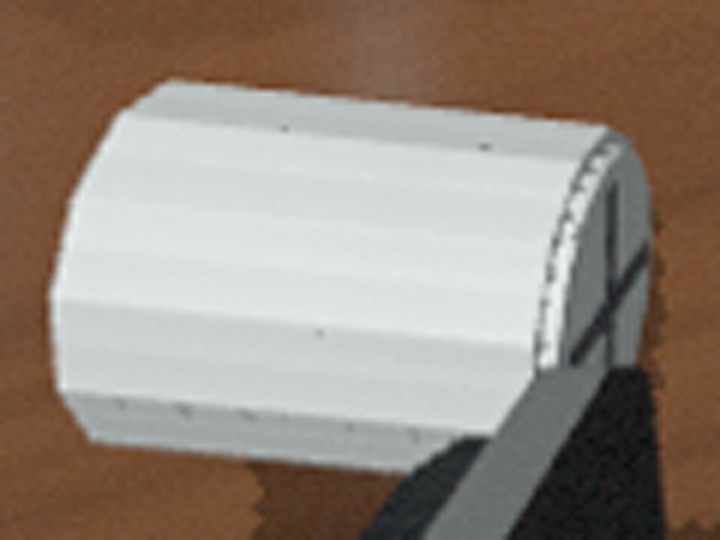

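The close crop shows the thin engraved cross on the end at about (147,245), the +y end. So the closed top faces +y and the socket faces -y. I'll fit the prism outline to two wrist views.

```bash
cat > fit.py <<'E'
from h import *
from scipy.optimize import minimize
ang=np.radians(15+30*np.arange(12)); R=.021/np.cos(np.radians(15))
def verts(c,yaw):
    a=np.array([np.cos(yaw),np.sin(yaw),0]);b=np.array([-np.sin(yaw),np.cos(yaw),0]);z=np.array([0,0,1.])
    return np.array([c+s*.027*a+R*(np.cos(t)*b+np.sin(t)*z) for s in(-1,1) for t in ang])
def sil(r,V,S=4):
    m=np.zeros((384*S,512*S),np.uint8)
    h=cv2.convexHull(np.array([(proj(r,v)+.5)*S for v in V]).astype(np.int32)); cv2.fillConvexPoly(m,h,1)
    return cv2.resize(m.astype(np.float32),(512,384),interpolation=cv2.INTER_AREA)
E
python3 - <<'E'
from fit import *
obs=[]
for n,roi,valid in [("w2",(195,180,265,232),None),("w3",(45,200,160,280),None)]:
    r={k:v for k,v in load(f"pics/{n}.png").items()}; im=r["img"].astype(float)
    m=((im.max(2)-im.min(2)<25)&(im.mean(2)>105)).astype(np.float32)
    w=np.zeros_like(m); w[roi[1]:roi[3],roi[0]:roi[2]]=1
    if n=="w3": w[248:,105:]=0
    obs.append((r,m,w))
def cost(p,full=False):
    V=verts(np.array([p[0],p[1],p[3]]),p[2]); e=[float((np.abs(sil(r,V)-m)*w).sum()) for r,m,w in obs]
    return e if full else sum(e)
for z in (None,.021):
    f=(lambda p:cost(p)) if z is None else (lambda p:cost([*p[:3],.021]))
    x0=[.49,-.232,np.radians(68),.021][:4 if z is None else 3]
    s=np.array([x0]+[np.array(x0)+d for d in np.diag([.006,.006,.06,.006][:len(x0)])])
    q=minimize(f,x0,method="Nelder-Mead",options=dict(initial_simplex=s,xatol=1e-4,fatol=.5,maxiter=300))
    p=q.x if z is None else [*q.x,.021]; print(np.round(p,4),np.degrees(p[2]).round(1),cost(p,True))
E
```

```text
[ 0.4894 -0.2332  1.1556  0.0209] 66.2 [46.375, 158.4375]
[ 0.4894 -0.2331  1.1485  0.021 ] 65.8 [45.75, 162.3125]
```

```bash
python3 - <<'E'
from h import *
a=load("pics/w1.png")["img"][100:300,100:390];b=load("pics/w2.png")["img"][70:220,440:512]
a=cv2.resize(a,None,fx=2.7,fy=2.7,interpolation=cv2.INTER_CUBIC);b=cv2.resize(b,None,fx=4,fy=4,interpolation=cv2.INTER_CUBIC)
cv2.imwrite('pics/cF.png',cv2.convertScaleAbs(a,alpha=1.6)[:,:,::-1]);cv2.imwrite('pics/cG.png',cv2.convertScaleAbs(b,alpha=1.6,beta=15)[:,:,::-1])
E
python3 -m handwheel '{"offset":[[0,-0.1,0],[0,-0.4,0],[-0.1,-0.8,0],[-0.1,-1.2,0],[-0.15,-1.6,0],[-0.2,-2,0],[-0.2,-2.4,0],[-0.25,-2.7,0],[-0.27,-2.91,0],[-0.27,-2.91,0]],"roll":[1.3,2.6,3.9,5.2,6.5,7.8,9.1,10.4,11.7,13]}'
```

```text
t: 4.3
tool_pos: [0.4958, -0.2296, 0.0965]
tool_rot: [-0.853, -3.019, 0.046]
contact_force: [0.4, 0.4, 0.6]
opening: 0.0856
```

View pics/cF.png

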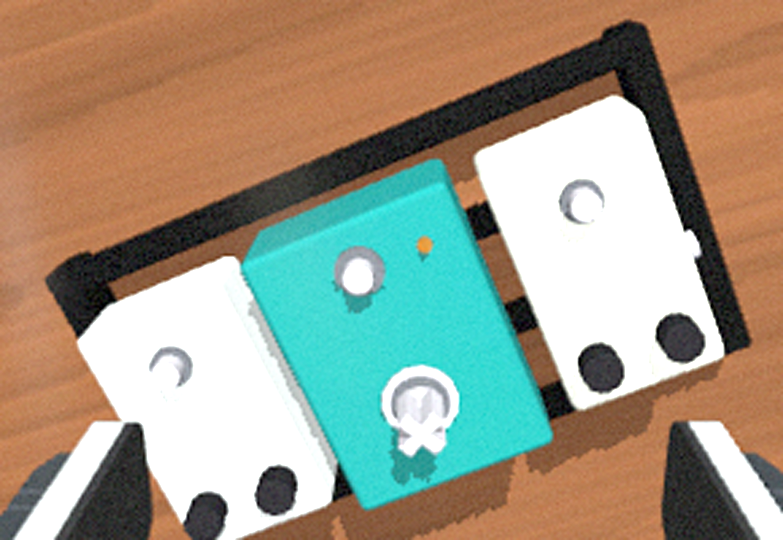

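View pics/cG.png

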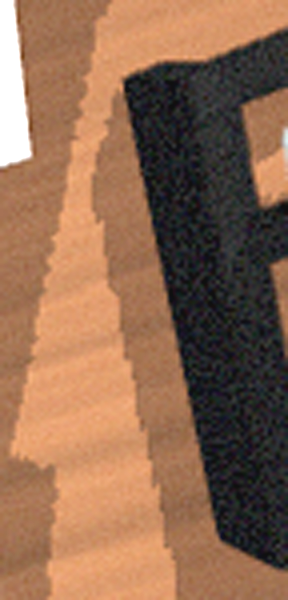

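```bash
python3 - <<'E'
from h import *
a=load("pics/w1.png");b=load("pics/w2.png")
print('bottom?',atz(b,471.3,90,0),atz(a,117.4,204.4,0))
print('tri bottom',tri((b,471.3,90),(a,117.4,204.4)),'tri top?',tri((b,490,86),(a,123,197)))
f=lambda x,y:(100+x/2.7,100+y/2.7)
for n,p in [('frontL',(246,268)),('frontR',(446,186)),('backL',(364,508)),('backR',(550,440))]:
    print(n,atz(a,*f(*p),.08).round(4))
print('shaft',atz(a,*f(421,435),.112),'fs',atz(a,*f(357,272),.092))
for n,p in [('rail out L',(100,258)),('rail out R',(600,30)),('rail in L',(110,292)),('rail in R',(610,72))]:
    print(n,atz(a,*f(*p),.03).round(4))
E
```

```text
bottom? [0.44325646 0.08449677 0.        ] [0.45007417 0.0685449  0.        ]
tri bottom [0.44362955 0.07627755 0.01434288] tri top? [0.43939886 0.09104412 0.02282627]
frontL [0.4511 0.1875 0.08  ]
frontR [0.4431 0.2726 0.08  ]
backL [0.5699 0.1971 0.08  ]
backR [0.562  0.2826 0.08  ]
shaft [0.52566136 0.23625172 0.112     ] fs [0.46218389 0.23075213 0.092     ]
rail out L [0.4403 0.1118 0.03  ]
rail out R [0.4109 0.3518 0.03  ]
rail in L [0.4568 0.1096 0.03  ]
rail in R [0.4291 0.3517 0.03  ]
```

```bash
python3 -m handwheel '{"offset":[[0,0,-0.1],[0,0,-0.2],[0,0,-0.3],[0,0,-0.4],[0,0,-0.5],[0,0,-0.5],[0,0,-0.5],[0,0,-0.5],[0,0,-0.5],[0,0,-0.5]],"roll":[0.3,0.6,0.92,0.92,0.92,0.92,0.92,0.92,0.92,0.92]}' 
python3 - <<'E'
from h import *
r=snap("wrist","pics/w4.png"); o=ctrl.get_obs();print(o["t"],o["tool_pos"].round(4),o["tool_rot"].round(3))
from scipy.spatial.transform import Rotation as R
x=R.from_rotvec(o["tool_rot"]).as_matrix()[:,0];print(np.degrees(np.arctan2(x[1],x[0])))
E
```

```text
t: 5.3
tool_pos: [0.5059, -0.2081, 0.0736]
tool_rot: [-0.748, -3.038, 0.085]
contact_force: [-0.5, -0.5, 0.2]
opening: 0.0853
5.35 [ 0.5059 -0.208   0.0735] [-0.748 -3.038  0.085]
152.33524949329413
```

View pics/w4.png

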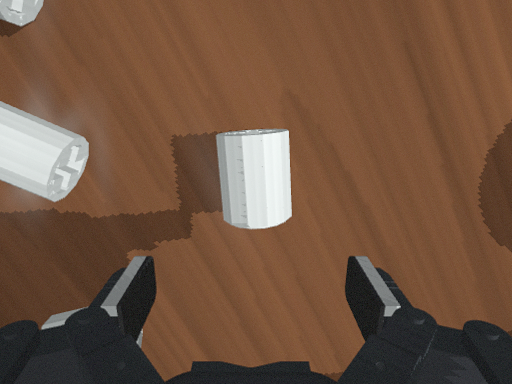

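```bash
python3 - <<'E'
from h import *
from scipy.spatial.transform import Rotation as R
o=ctrl.get_obs();print(o["q"].round(3),o["dq"].round(3)); print(R.from_rotvec(o["tool_rot"]).as_matrix().round(3))
E
```

```text
[-0.498  0.024  1.921 -0.059  1.195 -3.135] [ 0.001 -0.001  0.002 -0.     0.    -0.001]
[[-0.886  0.464 -0.024]
 [ 0.464  0.884 -0.05 ]
 [-0.002 -0.055 -0.998]]
```

```bash
python3 -m handwheel '{"offset":[[0,0,0],[0,0,0],[0,0,0],[0,0,0],[0,0,0],[0,0,0],[0,0,0],[0,0,0],[0,0,0],[0,0,0]],"roll":[-1.4,-2.8,-4.2,-5.6,-7,-8.4,-9.8,-11.2,-12.6,-14]}' 
python3 -m handwheel '{"offset":[[0,0,0],[0,0,0],[0,0,0],[0,0,0],[0,0,0],[0,0,0],[0,0,0],[0,0,0],[0,0,0],[0,0,0]],"roll":[-1.4,-2.8,-4.2,-5.6,-7,-8.4,-9.8,-11.2,-12.6,-14]}' 
python3 - <<'E'
from h import *
from scipy.spatial.transform import Rotation as R
o=ctrl.get_obs();print(o["q"].round(3),o["tool_pos"].round(4)); x=R.from_rotvec(o["tool_rot"]).as_matrix()[:,0];print(np.degrees(np.arctan2(x[1],x[0])))
E
```

```text
t: 6.35
tool_pos: [0.5059, -0.2079, 0.0734]
tool_rot: [-2.567, -1.731, 0.05]
contact_force: [-0.0, -0.8, 0.7]
opening: 0.0854
t: 7.35
tool_pos: [0.5058, -0.2079, 0.0734]
tool_rot: [-3.057, 0.43, -0.009]
contact_force: [0.3, -0.2, -0.7]
opening: 0.0851
[-0.553  0.027  1.918  0.056  1.214 -0.294] [ 0.5058 -0.2079  0.0734]
-16.00766650384516
```

```bash
python3 -m handwheel '{"offset":[[-0.1,-0.2,0],[-0.3,-0.5,0],[-0.5,-0.8,0],[-0.53,-0.91,0],[-0.53,-0.91,0],[-0.53,-0.91,0],[-0.53,-0.91,0],[-0.53,-0.91,-0.2],[-0.53,-0.91,-0.4],[-0.53,-0.91,-0.5]],"roll":[-0.5,-1,-1.33,-1.33,-1.33,-1.33,-1.33,-1.33,-1.33,-1.33]}' 
python3 - <<'E'
from h import *
r=snap("wrist","pics/w5.png")
from scipy.spatial.transform import Rotation as R
o=ctrl.get_obs();print(o["q"].round(3),o["tool_pos"].round(4)); M=R.from_rotvec(o["tool_rot"]).as_matrix();x=M[:,0];print(np.degrees(np.arctan2(x[1],x[0])),M[2])
p=o["tool_pos"];print(proj(r,[.4845,-.2442,.021]),proj(r,[.4894,-.2332,.042]))
E
```

```text
t: 8.35
tool_pos: [0.4839, -0.2435, 0.0517]
tool_rot: [-3.021, 0.632, -0.012]
contact_force: [-0.7, 1.1, -0.7]
opening: 0.0855
[-0.632  0.045  1.941  0.058  1.173 -0.242] [ 0.4836 -0.2433  0.0512]
-23.6222225233171 [-0.00475756 -0.05585544 -0.99842753]
[252.97687147 236.10959726] [253.36903273 229.69752295]
```

View pics/w5.png

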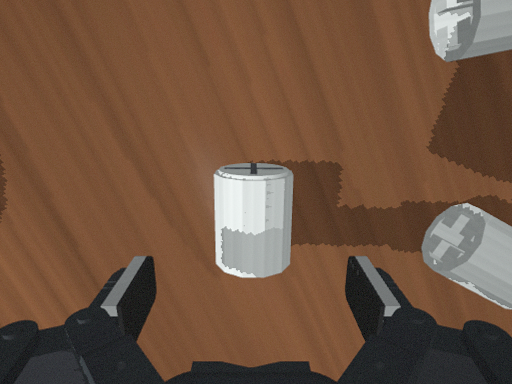

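```bash
python3 -m handwheel '{"offset":[[0,0,-0.2],[0,0,-0.5],[0,0,-0.8],[0,0,-1],[0,0,-1.16],[0,0,-1.16],[0,0,-1.16],[0,0,-1.16],[0,0,-1.16],[0,0,-1.16]],"roll":[0,0,0,0,0,0,0,0,0,0]}' 
python3 -m handwheel '{"offset":[[0,0,0],[0,0,0],[0,0,0],[0,0,0],[0,0,0],[0,0,0],[0,0,0],[0,0,0],[0,0,0],[0,0,0]],"roll":[0,0,0,0,0,0,0,0,0,0]}' 30 25
python3 - <<'E'
from h import *
r=snap("wrist","pics/w6.png")
E
```

```text
t: 9.4
tool_pos: [0.4849, -0.2445, 0.0074]
tool_rot: [-3.022, 0.632, -0.016]
contact_force: [-0.1, -0.2, 0.7]
opening: 0.0853
t: 10.4
tool_pos: [0.4847, -0.2444, 0.0071]
tool_rot: [-3.022, 0.632, -0.015]
contact_force: [0.2, -0.7, 1.8]
opening: 0.0418
```

View pics/w6.png

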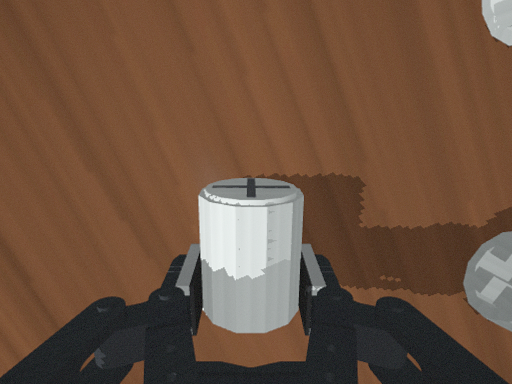

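```bash
python3 -m handwheel '{"offset":[[0,0,0.3],[0,0,0.9],[0,0,1.6],[-0.1,0.4,2.3],[-0.2,1.1,2.7],[-0.4,2,2.8],[-0.6,3,2.8],[-0.8,4.1,2.8],[-1,5.2,2.8],[-1.2,6.3,2.8]],"roll":[0,0,0,-1,-2,-3.2,-4.4,-5.6,-6.8,-8]}' 
python3 -m handwheel '{"offset":[[-0.1,1.1,0],[-0.2,2.2,0],[-0.3,3.2,0],[-0.4,4.1,0],[-0.5,4.8,0],[-0.57,5.3,0],[-0.57,5.5,0],[-0.57,5.5,0],[-0.57,5.5,0],[-0.57,5.5,0]],"roll":[-1,-2,-2.1,-2.1,-2.1,-2.1,-2.1,-2.1,-2.1,-2.1]}' 
python3 - <<'E'
from h import *
r=snap("wrist","pics/w7.png");snap("scene","pics/s7.png")
from scipy.spatial.transform import Rotation as R
o=ctrl.get_obs();print(o["q"].round(3),o["tool_pos"].round(4)); M=R.from_rotvec(o["tool_rot"]).as_matrix();x=M[:,0];print(np.degrees(np.arctan2(x[1],x[0])),M[2])
E
```

```text
t: 11.45
tool_pos: [0.436, 0.0072, 0.1192]
tool_rot: [-2.51, 1.811, -0.048]
contact_force: [0.7, -0.1, -0.3]
opening: 0.0413
t: 12.45
tool_pos: [0.4144, 0.2246, 0.1189]
tool_rot: [-2.304, 2.073, -0.055]
contact_force: [0.3, 0.3, -0.8]
opening: 0.0418
[ 0.346 -0.268  2.102 -0.012  1.254  1.815] [0.4145 0.2247 0.1189]
-83.95798989594344 [-0.00154286 -0.05507154 -0.99848122]
```

View pics/w7.png

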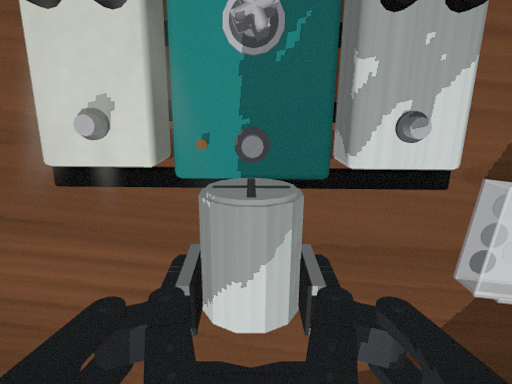

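View pics/s7.png

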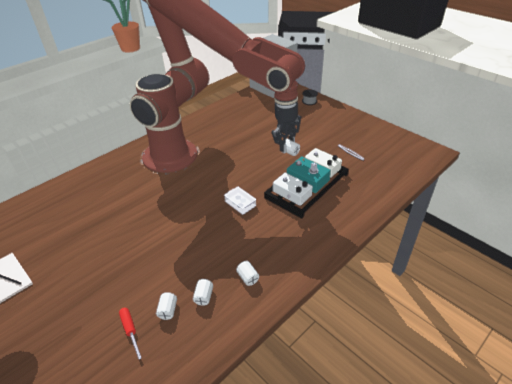

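```bash
python3 - <<'E'
from h import *
r=load("pics/w7.png");q=load("pics/w1.png")
L=atz(r,176,178,.08);R_=atz(r,330,178,.08);print('edge',L,R_,(L+R_)/2)
print('fs',atz(r,252,146,.092),'shaft z.09..',atz(r,254,20,.09))
for n,p in [('railo',(253,187)),('wl',(46,165)),('wr',(460,168)),('raill',(55,185))]: print(n,atz(r,*p,.03).round(4))
print(tri((r,330,178),(q,100+246/2.7,100+268/2.7)),tri((r,176,178),(q,100+446/2.7,100+186/2.7)), tri((r,252,146),(q,100+357/2.7,100+272/2.7)))
E
```

```text
edge [0.44093808 0.27103425 0.08      ] [0.45023171 0.18313563 0.08      ] [0.4455849  0.22708494 0.08      ]
fs [0.46512951 0.22978289 0.092     ] shaft z.09.. [0.52522616 0.23522519 0.09      ]
railo [0.4281 0.2249 0.03  ]
wl [0.4287 0.3751 0.03  ]
wr [0.4579 0.0777 0.03  ]
raill [0.4144 0.3694 0.03  ]
[0.45073529 0.18576021 0.08166126] [0.44200824 0.27158937 0.08244966] [0.46433621 0.22966565 0.08523237]
```

```bash
python3 -m handwheel '{"offset":[[-0.04,0,-0.3],[-0.04,0,-0.55],[-0.04,0,-0.68],[-0.04,0,-0.78],[-0.04,0,-0.88],[-0.04,0,-0.98],[-0.04,0,-1.08],[-0.04,0,-1.18],[-0.04,0,-1.28],[-0.04,0,-1.32]],"roll":[-0.1,-0.1,-0.1,-0.1,-0.1,-0.1,-0.1,-0.1,-0.1,-0.1]}' 
python3 - <<'E'
from h import *
r=snap("wrist","pics/w8.png")
E
```

```text
t: 13.55
tool_pos: [0.4116, 0.2257, 0.0667]
tool_rot: [-2.297, 2.085, -0.052]
contact_force: [-10.2, -1.4, 11.3]
opening: 0.0411
```

View pics/w8.png

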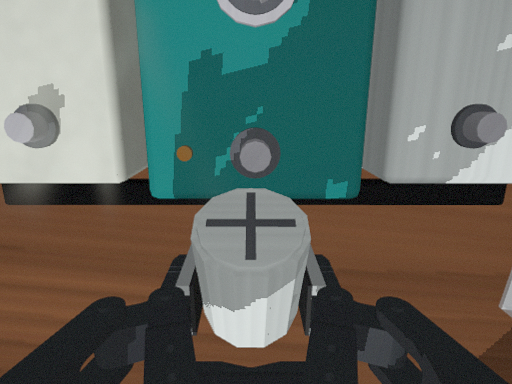

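```bash
python3 -m handwheel '{"offset":[[0,0,-0.1],[0,0,-0.2],[0,0,-0.3],[0,0,-0.4],[0,0,-0.5],[0,0,-0.6],[0.06,0,-0.62],[0.12,0.01,-0.62],[0.18,0.02,-0.62],[0.22,0.02,-0.62]],"roll":[0,0,0,0,0,0,0,0,0,0]}' 
python3 - <<'E'
from h import *
r=snap("wrist","pics/w9.png")
E
```

```text
t: 14.6
tool_pos: [0.4166, 0.2263, 0.0395]
tool_rot: [-2.302, 2.089, -0.042]
contact_force: [-18.0, 2.3, 6.6]
opening: 0.0417
```

View pics/w9.png

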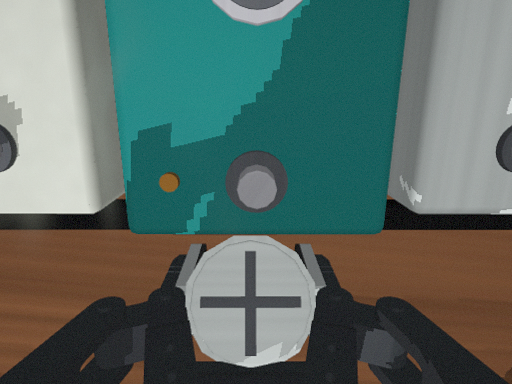

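```bash
python3 -m handwheel '{"offset":[[0.03,0,0],[0.06,0,0],[0.09,0,0],[0.12,0,0],[0.15,0.01,0],[0.18,0.02,0],[0.2,0.02,0],[0.22,0.02,0],[0.22,0.02,0],[0.22,0.02,0]],"roll":[0,0,0,0,0,0,0,0,0,0]}' 
python3 - <<'E'
from h import *
r=snap("wrist","pics/w10.png")
E
```

```text
t: 15.65
tool_pos: [0.4209, 0.2265, 0.0359]
tool_rot: [-2.308, 2.094, -0.033]
contact_force: [-22.0, 2.7, -0.0]
opening: 0.0411
```

View pics/w10.png

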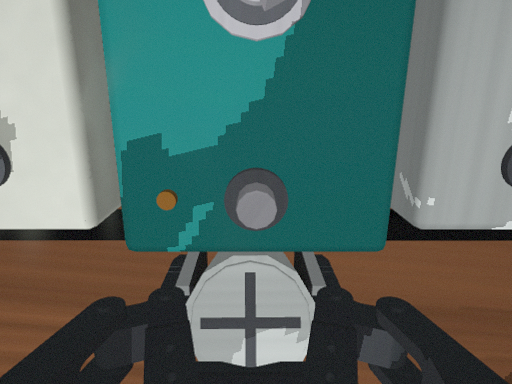

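```bash
python3 -m handwheel '{"offset":[[-0.3,0,0],[-0.7,-0.05,0],[-1.1,-0.1,0],[-1.4,-0.1,0],[-1.6,-0.1,0],[-1.7,-0.1,0],[-1.7,-0.1,0],[-1.7,-0.1,0],[-1.7,-0.1,0],[-1.7,-0.1,0]],"roll":[0,0,0,0,0,0,0,0,0,0]}' 
python3 - <<'E'
from h import *
r=snap("wrist","pics/w11.png");r=snap("scene","pics/s11.png")
a=r["img"][110:190,240:340];cv2.imwrite("pics/s11c.png",cv2.resize(a,None,fx=6,fy=6,interpolation=cv2.INTER_CUBIC)[:,:,::-1])
o=ctrl.get_obs();print(o["q"].round(3),o["tool_pos"].round(4))
E
```

```text
t: 16.7
tool_pos: [0.3627, 0.2232, 0.0414]
tool_rot: [-2.294, 2.083, -0.056]
contact_force: [0.1, -0.3, -0.8]
opening: 0.0414
[ 0.386 -0.282  2.256 -0.016  1.115  1.867] [0.3625 0.2231 0.0413]
```

View pics/w11.png

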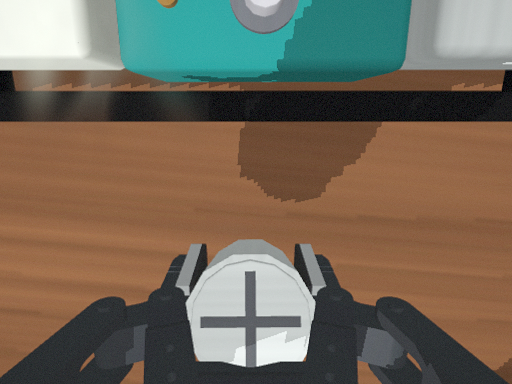

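View pics/s11c.png

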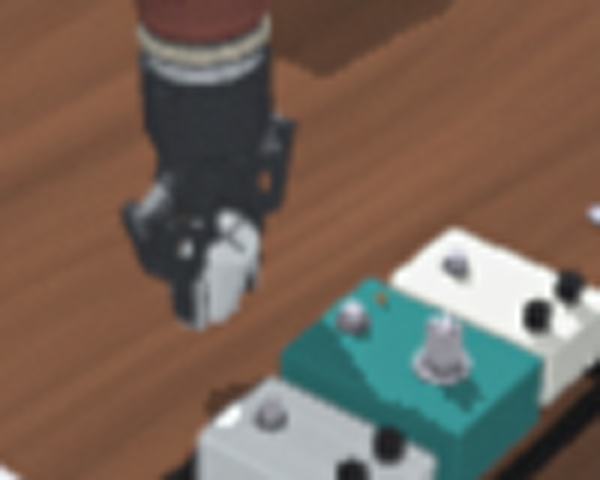

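```bash
python3 -m handwheel '{"offset":[[0,0,-0.2],[0,0,-0.4],[0,0,-0.55],[0,0,-0.65],[0,0,-0.7],[0,0,-0.75],[0,0,-0.8],[0,0,-0.85],[0,0,-0.88],[0,0,-0.88]],"roll":[0,0,0,0,0,0,0,0,0,0]}'
```

```text
t: 17.8
tool_pos: [0.3622, 0.2231, 0.006]
tool_rot: [-2.295, 2.083, -0.055]
contact_force: [-0.0, 0.7, -1.0]
opening: 0.0415
```

```bash
python3 -m handwheel '{"offset":[[0,0,-0.02],[0,0,-0.04],[0,0,-0.06],[0,0,-0.08],[0,0,-0.1],[0,0,-0.12],[0,0,-0.13],[0,0,-0.13],[0,0,-0.13],[0,0,-0.13]],"roll":[0,0,0,0,0,0,0,0,0,0]}'
```

```text
t: 18.8
tool_pos: [0.3625, 0.2232, 0.0018]
tool_rot: [-2.295, 2.084, -0.055]
contact_force: [-5.2, -2.2, 7.2]
opening: 0.0414
```

Contact has started at 7 N, so I'll release.

```bash
python3 -m handwheel '{"offset":[[0,0,0],[0,0,0],[0,0,0],[0,0,0],[0,0,0],[0,0,0],[0,0,0],[0,0,0],[0,0,0.05],[0,0,0.1]],"roll":[0,0,0,0,0,0,0,0,0,0]}' 85 25
python3 - <<'E'
from h import *
r=snap("wrist","pics/w12.png")
E
```

```text
t: 19.8
tool_pos: [0.3623, 0.2231, 0.005]
tool_rot: [-2.295, 2.083, -0.055]
contact_force: [-0.2, 0.4, -0.7]
opening: 0.0847
```

View pics/w12.png

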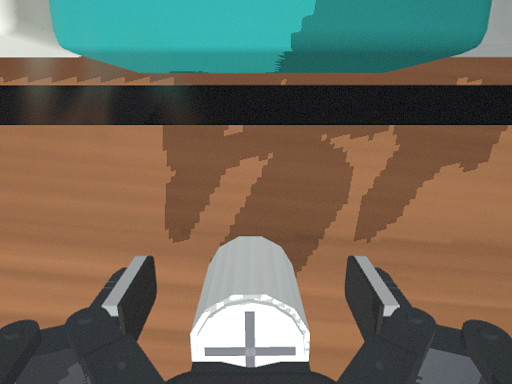

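```bash
python3 - <<'E'
from h import *
r=load("pics/w12.png")
t=atz(r,250,351,.054);print(t)
u=np.array([np.cos(np.radians(6)),np.sin(np.radians(6)),0])
b=t.copy();b[2]=0;print(proj(r,b+.021*u), atz(r,250,237,0))
o=ctrl.get_obs();print(o['tool_pos'])
E
```

```text
[0.35044963 0.22271637 0.054     ]
[249.8721922 236.3622668] [0.37100553 0.22481664 0.        ]
[0.36261755 0.22329639 0.00547278]
```

The knob stands upright: its base edge is predicted at row 236 and seen at row 237, with its axis at (0.350, 0.223). I'll regrasp it near the top.

```bash
python3 -m handwheel '{"offset":[[0,0,0.1],[0,0,0.25],[-0.05,0,0.38],[-0.1,0,0.4],[-0.18,0,0.4],[-0.25,0,0.4],[-0.27,0,0.4],[-0.27,0,0.4],[-0.27,0,0.4],[-0.27,0,0.4]],"roll":[0,0,0,0,0,0,0,0,0,0]}'
python3 -m handwheel '{"offset":[[0,0,0],[0,0,0],[0,0,0],[0,0,0],[0,0,0],[0,0,0],[0,0,0],[0,0,0],[0,0,0],[0,0,0]],"roll":[0,0,0,0,0,0,0,0,0,0]}' 30 80
python3 - <<'E'
from h import *
r=snap("wrist","pics/w13.png")
E
```

```text
t: 20.85
tool_pos: [0.3515, 0.2232, 0.0208]
tool_rot: [-2.295, 2.083, -0.055]
contact_force: [0.0, -0.1, -0.6]
opening: 0.085
t: 21.85
tool_pos: [0.3519, 0.2233, 0.0212]
tool_rot: [-2.294, 2.083, -0.056]
contact_force: [1.1, 0.0, 4.0]
opening: 0.0408
```

View pics/w13.png

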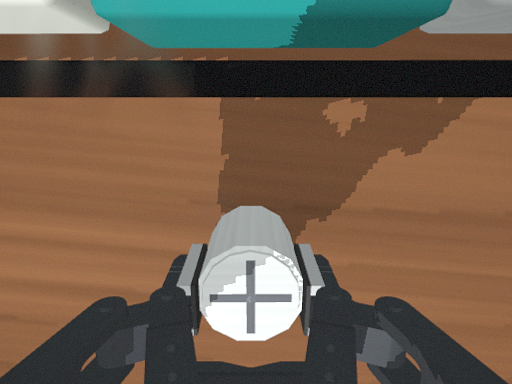

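```bash
python3 -m handwheel '{"offset":[[0,0,0.5],[0,0,1.3],[0,0,2.2],[0.1,0,3],[0.6,0.05,3.4],[1.2,0.1,3.4],[1.7,0.17,3.4],[2.1,0.17,3.4],[2.2,0.17,3.4],[2.2,0.17,3.4]],"roll":[0,0,0,0,0,0,0,0,0,0]}'
python3 -m handwheel '{"offset":[[0,0,0],[0,0,0],[0,0,0],[0,0,0],[0,0,0],[0,0,0],[0,0,0],[0,0,0],[0,0,0],[0,0,0]],"roll":[0,0,0,0,0,0,0,0,0,0]}'
python3 - <<'E'
from h import *
r=snap("wrist","pics/w14.png")
cv2.imwrite("pics/w14c.png",cv2.resize(r["img"][0:200,180:330],None,fx=4,fy=3,interpolation=cv2.INTER_CUBIC)[:,:,::-1])
o=ctrl.get_obs();print(o["tool_pos"],o["opening"])
E
```

```text
t: 22.9
tool_pos: [0.4388, 0.2296, 0.1557]
tool_rot: [-2.296, 2.085, -0.053]
contact_force: [-0.2, 0.9, -1.3]
opening: 0.0406
t: 23.9
tool_pos: [0.4395, 0.23, 0.1569]
tool_rot: [-2.294, 2.083, -0.056]
contact_force: [-0.4, -0.2, -0.9]
opening: 0.0409
[0.43951781 0.22994325 0.15690183] 0.04068512629655006
```

View pics/w14.png

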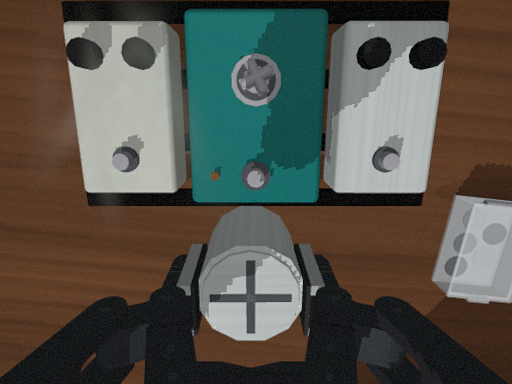

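View pics/w14c.png

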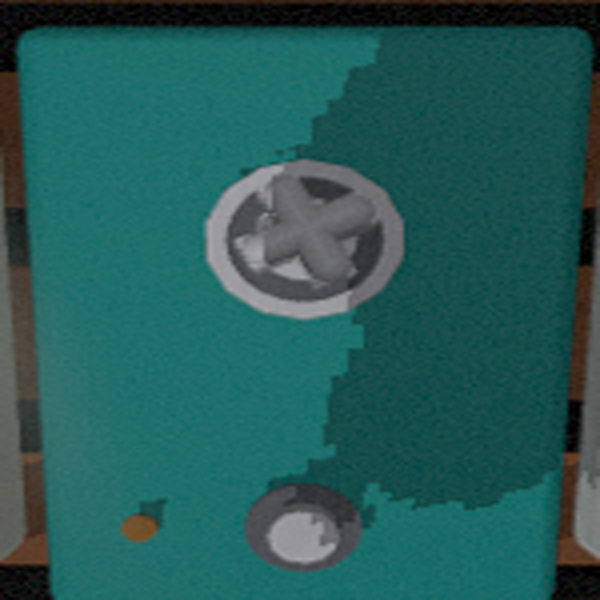

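```bash
python3 - <<'E'
from h import *
r=load("pics/w14.png")
c=cv2.resize(r["img"][48:112,224:290],None,fx=9,fy=9,interpolation=cv2.INTER_CUBIC)
cv2.imwrite("pics/w14d.png",cv2.convertScaleAbs(c,alpha=1.5)[:,:,::-1])
E
```

```text
(no output)
```

View pics/w14d.png

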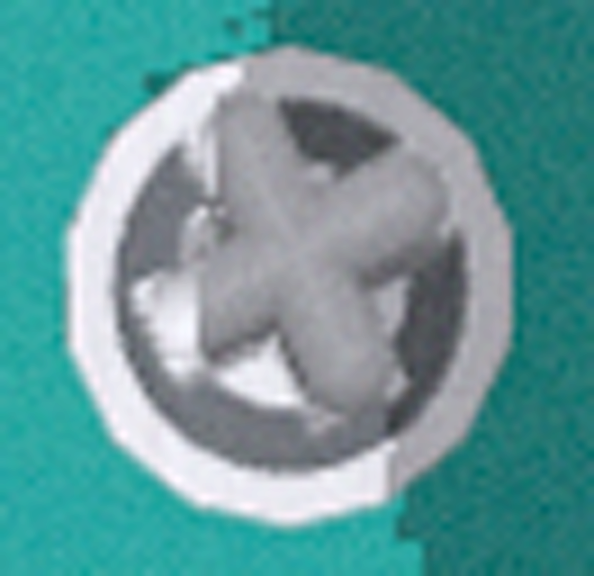

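```bash
python3 - <<'E'
from h import *
r=load("pics/w14.png")
f=lambda x,y:(224+(x+.5)/9-.5,48+(y+.5)/9-.5)
for z in(.108,.112):
    P=[atz(r,*f(*p),z) for p in [(242,92),(355,410),(437,180),(207,340)]]
    d1=P[1]-P[0];d2=P[2]-P[3]
    print(z,np.degrees(np.arctan2(d1[1],d1[0]))%90,np.linalg.norm(d1),np.degrees(np.arctan2(d2[1],d2[0]))%90,np.linalg.norm(d2),(P[0]+P[1])/2,(P[2]+P[3])/2,atz(r,*f(310,250),z))
print('collar',atz(r,*f(291,285),.084))
# board axis from pedal edges at z .08
a=[atz(r,u,v,.08) for u,v in [(185,12),(328,12),(193,201),(322,201)]];print(np.round(a,4))
b=(a[0]+a[1]-a[2]-a[3])/2;print(np.degrees(np.arctan2(b[1],b[0])),b, sum(a)/4)
# knob top cross
k=[atz(r,u,v,.157-.0212+.054) for u,v in [(251,261),(250,333),(210,299),(292,298),(251,298)]]
print(np.round(k,4))
for i,j in((1,0),(2,3)):
    d=k[j]-k[i];print(np.degrees(np.arctan2(d[1],d[0]))%90,np.linalg.norm(d))
# knob base via front edge
print(proj(r,k[4]*[1,1,0]+[.0209,.0022,.1357]))
E
```

```text
0.108 26.35939332999567 0.0199866731919574 38.95218988168442 0.0170643725469522 [0.52694896 0.23545781 0.108     ] [0.52664334 0.23405114 0.108     ] [0.52719188 0.23480997 0.108     ]
0.112 26.359393329995783 0.019578405245806625 38.95218988168449 0.016715798461351117 [0.52661416 0.2354944  0.112     ] [0.52631478 0.23411646 0.112     ] [0.52685212 0.23485979 0.112     ]
collar [0.52680201 0.23559857 0.084     ]
[[0.5617 0.2826 0.08  ]
 [0.57   0.1956 0.08  ]
 [0.442  0.2715 0.08  ]
 [0.4507 0.1811 0.08  ]]
6.111859182589071 [0.11949473 0.01279532 0.        ] [0.50609051 0.23271001 0.08      ]
[[0.4542 0.2317 0.1898]
 [0.4226 0.2291 0.1898]
 [0.4365 0.2461 0.1898]
 [0.44   0.2143 0.1898]
 [0.4385 0.2302 0.1898]]
4.804017412011498 0.03166121245595079
6.346030441552941 0.031952178806419956
[250.60973531 205.7164347 ]
```

```bash
python3 - <<'E'
from h import *
r=load("pics/w14.png");d=r["T"][:3,3]-[.4395,.2299,.1569];print(d)
for a in (27,-63):
    c,s=np.cos(np.radians(a)),np.sin(np.radians(a));e=np.array([c*d[0]-s*d[1],s*d[0]+c*d[1]]);t=np.array([.5268,.2352])-e;print(a,t,(t-[.4395,.2299])/.04)
E
```

```text
[0.07105891 0.00734881 0.14691918]
27 [0.46682234 0.19639209] [ 0.68305858 -0.83769771]
-63 [0.48799209 0.29517766] [1.21230229 1.63194142]
```

```bash
python3 -m handwheel '{"offset":[[0.1,-0.1,0],[0.25,-0.3,-0.1],[0.4,-0.5,-0.2],[0.55,-0.7,-0.3],[0.65,-0.8,-0.4],[0.68,-0.84,-0.5],[0.68,-0.84,-0.5],[0.68,-0.84,-0.5],[0.68,-0.84,-0.5],[0.68,-0.84,-0.5]],"roll":[1,2,3,4,4.5,4.5,4.5,4.5,4.5,4.5]}'
python3 - <<'E'
from h import *
r=snap("wrist","pics/w15.png")
cv2.imwrite("pics/w15c.png",cv2.resize(cv2.convertScaleAbs(r["img"][40:110,215:285],alpha=1.4),None,fx=8,fy=8,interpolation=cv2.INTER_CUBIC)[:,:,::-1])
o=ctrl.get_obs();print(o["tool_pos"],o["opening"])
E
```

```text
t: 24.95
tool_pos: [0.4667, 0.1966, 0.1372]
tool_rot: [-2.711, 1.486, -0.039]
contact_force: [0.4, -0.3, -0.6]
opening: 0.0409
[0.46670327 0.19660875 0.13718545] 0.041040288707929945
```

View pics/w15.png

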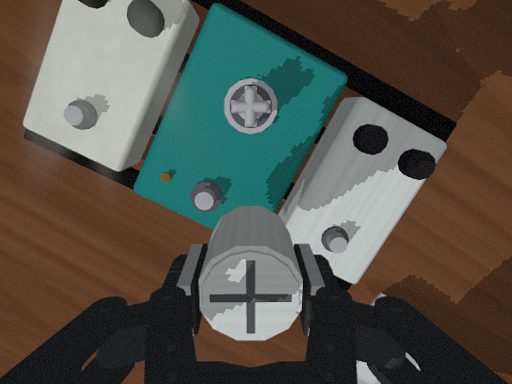

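View pics/w15c.png

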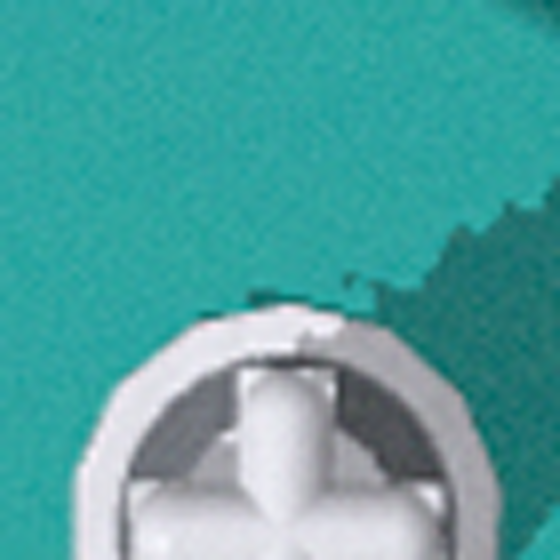

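Now I'll crop it properly.

```bash
python3 - <<'E'
from h import *
r=load("pics/w15.png")
cv2.imwrite("pics/w15d.png",cv2.resize(cv2.convertScaleAbs(r["img"][72:142,217:287],alpha=1.1),None,fx=8,fy=8,interpolation=cv2.INTER_CUBIC)[:,:,::-1])
E
```

```text
(no output)
```

View pics/w15d.png

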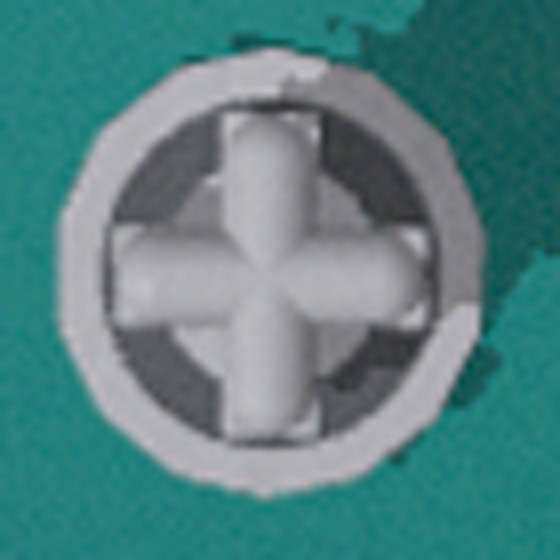

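```bash
python3 - <<'E'
from h import *
r=load("pics/w15.png");q=load("pics/w14.png")
s=atz(r,250.2,106.2,.112);print('shaft',s,'tri',tri((r,250.2,106.2),(q,258,75.3)))
c=cv2.resize(r["img"][190:350,190:312],None,fx=5,fy=5,interpolation=cv2.INTER_CUBIC)[:,:,::-1].copy()
zt=.1372-.0212+.054
k=atz(r,250.7,298,zt);print('knob top',k, 'base front pred',proj(r,k*[1,1,0]+[.021*np.cos(np.radians(33)),.021*np.sin(np.radians(33)),zt-.054]))
print((s-k)/.04)
cv2.imwrite("pics/w15e.png",c[:600])
E
```

```text
shaft [0.52651348 0.23573115 0.112     ] tri [0.52646493 0.23532909 0.11745137]
knob top [0.46576738 0.1966922  0.17      ] base front pred [250.37068889 205.91205387]
[ 1.51865259  0.97597374 -1.45      ]
```

View pics/w15e.png

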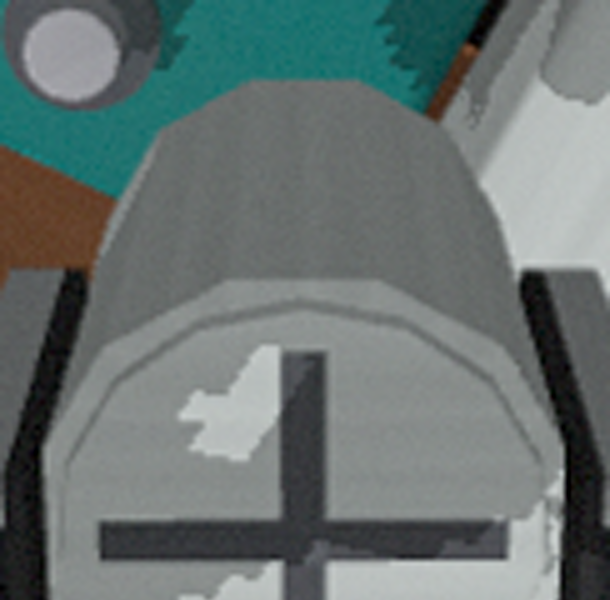

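```bash
python3 -m handwheel '{"offset":[[0.1,0.1,0.2],[0.4,0.26,0.3],[0.7,0.45,0.3],[1,0.65,0.3],[1.25,0.8,0.3],[1.45,0.93,0.3],[1.52,0.98,0.25],[1.52,0.98,0.2],[1.52,0.98,0.1],[1.52,0.98,0.1]],"roll":[0,0,0,0,0,0,0,0,0,0]}'
python3 - <<'E'
from h import *
r=snap("wrist","pics/w16.png");s=snap("scene","pics/s16.png")
cv2.imwrite("pics/s16c.png",cv2.resize(s["img"][110:220,250:350],None,fx=5,fy=5,interpolation=cv2.INTER_CUBIC)[:,:,::-1])
o=ctrl.get_obs();zt=o["tool_pos"][2]-.0212+.054;print(o["tool_pos"],atz(r,250.4,297.6,zt))
E
```

```text
t: 26.0
tool_pos: [0.5266, 0.2352, 0.1398]
tool_rot: [-2.713, 1.488, -0.037]
contact_force: [-0.3, 0.5, -0.5]
opening: 0.0406
[0.527005   0.23533067 0.1405365 ] [0.52620513 0.23572156 0.1733365 ]
```

View pics/w16.png

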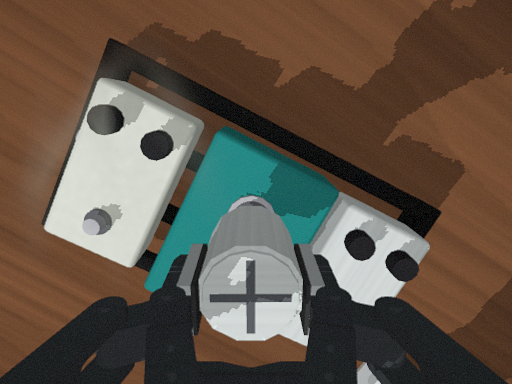

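View pics/s16c.png

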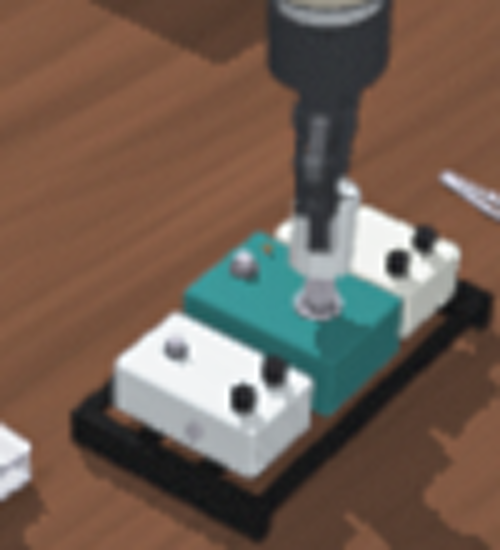

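```bash
python3 -m handwheel '{"offset":[[0,0,-0.05],[0,0,-0.1],[0,0,-0.16],[0,0,-0.22],[0,0,-0.28],[0,0,-0.34],[0,0,-0.4],[0,0,-0.46],[0,0,-0.5],[0,0,-0.5]],"roll":[0,0,0,0,0,0,0,0,0,0]}'
```

```text
t: 27.1
tool_pos: [0.5273, 0.2355, 0.1205]
tool_rot: [-2.712, 1.487, -0.038]
contact_force: [-0.6, -0.6, -0.3]
opening: 0.0404
```

```bash
python3 -m handwheel '{"offset":[[0,0,-0.05],[0,0,-0.1],[0,0,-0.15],[0,0,-0.19],[0,0,-0.22],[0,0,-0.25],[0,0,-0.28],[0,0,-0.31],[0,0,-0.34],[0,0,-0.34]],"roll":[0,0,0,0,0,0,0,0,0,0]}'
```

```text
t: 28.1
tool_pos: [0.5276, 0.2356, 0.1082]
tool_rot: [-2.711, 1.487, -0.039]
contact_force: [-5.5, -2.3, 7.1]
opening: 0.0408
```

```bash
python3 -m handwheel '{"offset":[[0,0,-0.02],[0,0,-0.04],[0,0,-0.06],[0,0,-0.08],[0,0,-0.1],[0,0,-0.12],[0,0,-0.13],[0,0,-0.13],[0,0,-0.13],[0,0,-0.13]],"roll":[0,0,0,0,0,0,0,0,0,0]}'
python3 - <<'E'
from h import *
r=snap("wrist","pics/w17.png");s=snap("scene","pics/s17.png")
cv2.imwrite("pics/s17c.png",cv2.resize(s["img"][110:220,250:350],None,fx=5,fy=5,interpolation=cv2.INTER_CUBIC)[:,:,::-1])
o=ctrl.get_obs();zt=.086+.054;print(o["tool_pos"],o["contact_force"],atz(r,250.4,297.6,zt))
E
```

```text
t: 29.1
tool_pos: [0.5285, 0.236, 0.1068]
tool_rot: [-2.711, 1.486, -0.041]
contact_force: [-10.6, -3.7, 20.8]
opening: 0.0408
[0.52854376 0.23595311 0.1067457 ] [-10.63721272  -3.46221557  21.23209606] [0.52790378 0.2363551  0.14      ]
```

View pics/w17.png

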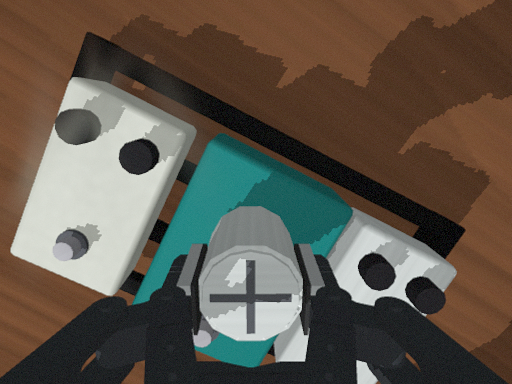

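View pics/s17c.png

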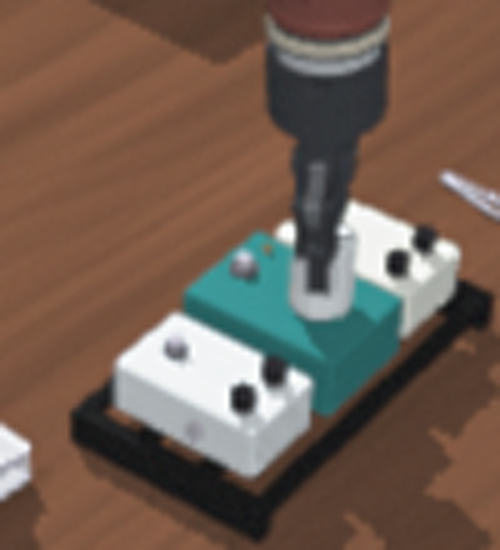

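```bash
python3 -m handwheel '{"offset":[[-0.02,0,0],[-0.03,-0.01,0.02],[-0.05,-0.02,0.03],[-0.05,-0.02,0.04],[-0.05,-0.02,0.04],[-0.05,-0.02,0.04],[-0.05,-0.02,0.04],[-0.05,-0.02,0.04],[-0.05,-0.02,0.04],[-0.05,-0.02,0.04]],"roll":[0,0,0,0,0,0,0,0,0,0]}'
```

```text
t: 30.2
tool_pos: [0.5282, 0.2358, 0.107]
tool_rot: [-2.706, 1.484, -0.046]
contact_force: [-0.5, 0.0, 10.6]
opening: 0.0403
```

```bash
python3 - <<'E'
from h import *
o=ctrl.get_obs();print(o["tool_pos"],o["contact_force"])
print(ctrl.finish_job())
E
```

```text
[0.52819312 0.23575472 0.10703953] [-0.52857616  0.02755574 10.60339476]
the job is handed in; nothing more can be done
None
```

I stood the knob nearest the base upright on the bench, put it on the teal pedal's shaft and pressed it down. I handed the job in at about 30 s, still holding it; no verdict was reported.

- **Standing it up:** I gripped the knob near its socket end and levered it upright against the front edge of the teal pedal, then set it on the bench. The base edge was predicted at row 236 and seen at row 237, so it stood upright. I then regrasped it near the top.
- **Fitting it:** I turned it to match the splines. The engraved cross and the splines were parallel to within about 1 degree in the same wrist picture. It slid on with no measurable force.
- **Last checks:** The vertical force was 10.6 N, against the 10 N it takes to reach the stop. The hand was 35.2 mm below the height where the knob's underside would meet the unpressed tip plane. That corresponds to fully home plus about 6 mm of travel. The sideways force was under 1 N, and the grip was still closed at 40 mm with an 80 N grip setting.
- **Disagreements:**
  - Early on, the last joint reached its range limit and left the tool leaning about 3 degrees about the jaw axis for the rest of the run. The knob itself did not appear to lean in the pictures.
  - During the hardest press, at 21 N, the knob drifted about 1.5 mm sideways. I eased that off before handing in.
- **Not checked closely:** I never moved near the tweezer or screwdriver, and passed over the pick box with clearance, but I did not re-measure their positions at the end.

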